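# Pack the leaning clinic supply tray

## Task

Pack the small jar, the slim carton and the small bottle side by side into the tray that leans on the metal stand, all three right way up, standing squarely on the tray's floor, and then let go of them. They only just fit in one row along the tray, so keep them close together; set them in rather than dropping them, and do not knock or lay them over on the way. Leave the spirit bottle, the swab jar and the glove carton where they stand.

Things in the scene. Friction and masses are not known exactly. Their poses are not given: they have to be found in the camera images.
- tray_in (a point): Inner floor centre of the fixed, open, pale blue-grey tray on its aluminium stand (foot 150 x 160 mm); it leans 32 degrees, mouth towards the robot side. z: out of the mouth, square to the floor; y: along the long side; x: up the slope to the higher wall. Inside 58 (x) by 140 (y) mm, 40 mm deep; walls and floor 4 mm thick. Floor centre about 48 mm above the worktop.
- jar: Small round brown-glass jar with a flush steel lid: 50 mm diameter, 80 mm high, straight sided (lid from 60 mm up, also 50 mm wide; a 4 mm neck groove below it). Origin at the centre of its underside, z up through the lid. Starts upright on the worktop.
- carton: Slim cardboard carton with a pale band: 50 mm (its x) by 34 mm (its y), 85 mm high. Origin at the centre of its underside, z up. Rigid. Starts upright on the worktop. In the tray its 50 mm side must lie across the tray (along the tray's x).
- bottle: Small round white bottle: 44 mm diameter and straight to 78 mm, then a shoulder to a cap of 23 mm diameter, 100 mm high in all. Origin at the centre of its underside, z up. Starts upright on the worktop.
- spirit: Bystander: taller clear bottle with grey cap, 60 mm diameter, 150 mm high, standing to the left. Origin at the centre of its underside.
- swab_jar: Bystander: big glass swab jar, 90 mm diameter, 140 mm high with its knob, standing to the right. Origin at the centre of its underside.
- glove_box: Bystander: white and blue glove carton, 120 mm (x) by 240 mm (y), 75 mm high, far right. Origin at the centre of its underside.
Mind the look-alikes: they are no part of the job. Leave any blue look-alike of the bottle alone. Leave any red look-alike of the jar alone.

How it is judged:
By the outcome, as a careful person would: the job done as asked, in the order asked, and still so for the second after the job is handed in, with the robot touching nothing.
It also fails if it takes over 72 s, if anything falls off the work surface, if the arm or the gripper's body presses on something with over 40 N, if the wrist force passes 120 N, or if a joint passes its speed limit or range.

## Robot

A 6-joint arm with a two-finger parallel gripper is mounted at the origin on the work surface. World frame = base frame: x ahead of the robot, y to its left, z up, the work surface at z = 0. Lengths are in m, angles in rad, forces in N, time in s.
With the tool pointing down it reaches from about 0.35 to 0.775 m from the base axis. Payload 5.5 kg.
Tool frame: the origin (TCP) lies between the finger pads, 19 mm behind the fingertips; this is the grasp point; z points along the fingers, y is the line along which they close (so a half turn about z gives the same grasp; the last joint's range is limited). The gripper opens to 85 mm and grips with 20 to 120 N. Pads are 22 mm wide; open, the fingers measure 114 mm over their backs; the gripper's body (76 mm by 85 mm) begins 54 mm behind the grasp point. The pads swing forward as they close: fully open they stand 13 mm farther back than shut.
Start: joints at [-1.264, 0.313, 0.046, 1.304, 0, 1.431], TCP at [0.248, -0.519, 0.25] pointing down, gripper open.
Joint ranges: [-2.76, 2.76], [-0.86, 1.69], [-1.03, 1.26], [-2.2, 2.34], [-1.47, 1.5], [-3.14, 3.14]. Speed limits (rad/s): [2.57, 2.57, 3.14, 3.14, 3.14, 3.14].

## Interface

Orientations are given as a unit quaternion [w, x, y, z].
In Python, from workcell import env gives the robot as it stands.
- The arm moves only by the shell command python3 -m pendant 'ROWS' [FORCE]. ROWS is JSON, a list of rows, each an object with "travel": the shift along the tool's x, y, z scaled (see below), a list of three; "rot": the turn, a rotation vector about the tool's x, y, z scaled (see below), a list of three; "fingers": the opening, from -1 (shut) to 1 (fully open). In form: [{"travel": [dx, dy, dz], "rot": [wx, wy, wz], "fingers": fingers}, ...]. A call has 1 to 10 rows; each row is the pose to reach, as a shift and turn from the pose commanded when the call began, along the tool's axes at that moment; what a row does not reach only later rows make up. The controller multiplies each number of a shift by 0.12 m and each number of a turn by 60 degrees. A row lasts 1/10 s, in which the tool goes at most 50 mm and 8.59 degrees, less where a joint would pass 70% of its speed; a pose out of reach is approached as far as the arm can. A call with a number of a shift or a turn outside -1 to 1 is refused whole. A call with a gripper value outside its range is refused whole. The fingers move at their own pace and stop on an object; FORCE is the grip in N (left out, the last holds). Time passes only in rows, so rows that repeat a pose let the fingers close. It gives the time, the measured TCP pose, the force, the opening and the grip force at its end, in the units of the state.
- env.get_state(): the state, without advancing time (a new reading comes with each control period).
- env.read_camera(name): name is "scene" or "top"; returns (picture, depth): 420x560x3 uint8, blue, green, red; 420x560 float32, m along the optical axis (not along the pixel's ray), 0 where there is no reading.
- env.camera_model(name): a dict with "fovy" (degrees; the focal length in pixels is half the picture's height over the tangent of half this angle, whatever the lens; pixels are square), "cx", "cy" (the principal point, pixels), "rvec" (rotation vector, rad) and "tvec" (3), from world to camera coordinates, as OpenCV has them. Camera axes: x right, y down, z forward; pixel columns grow to the right and rows downward; lengths in m; the calibration is good to about 2 mm. A picture is of the moment at which its call begins. camera_model takes no time and is no camera call.
- env.hand_in(): hands the job in; it is judged then, once.
Trained networks look in the newest picture that a camera, given by its name, has taken for a name from the list of things; names that differ only in an ending like _2 or _b are one class to them, and where a whole thing is asked for, a point or a joint stands for the part that bears it (a point fixed in the world has none). Each returns a list of dicts, best first, with "conf" (0 to 1); they miss things now and then, are a little off and sometimes report something else, mostly with a low value. They report only what shows in the picture. A call takes as long as a camera call. They do not tell look-alikes from the thing itself.
- env.outline_of(camera, target): "mask" (420x560 bool, what is visible of it) and "xy" ([column, row] in pixels, amid what is visible of it).
The state is a dict: "clock": time; "joint_pos": joint angles; "qvel": joint speeds; "tau": joint torques, N m; "tcp_pos": TCP position; "orientation": TCP orientation; "wrist_force": force on the tool from outside, world axes, zero at the start; "ft_torque": the same for the moment, N m; "finger_gap": finger opening in m; "grip_force": force on a finger pad.
Only numpy, scipy, OpenCV 4.12 (cv2) and the standard library are available. Lean on these libraries where they do the work, as an engineer would, in place of code of your own. Each camera call takes 0.05 s, during which the arm holds its last target. There are 200 camera calls.

## Working session

There is one attempt and no reset: what is moved stays moved. The work goes in short steps, Python scripts to look and compute and a shell command to move; the robot and the scene stay as the last step left them, time stands still between calls to the robot, and variables do not carry over. Pictures are saved under pics/ and viewed, at most 10 in all, crops included, and the job is handed in when it is done.

```bash
ls; mkdir -p pics
cat > h.py <<'E'
import numpy as np, cv2
from scipy.spatial.transform import Rotation as R
from workcell import env
def model(n):
    m=env.camera_model(n); f=210/np.tan(np.radians(m['fovy'])/2)
    return f,m['cx'],m['cy'],R.from_rotvec(np.ravel(m['rvec'])).as_matrix(),np.ravel(m['tvec'])
def cloud(n,d):
    f,cx,cy,Rm,t=model(n); v,u=np.mgrid[:d.shape[0],:d.shape[1]]
    p=np.stack([(u-cx)/f*d,(v-cy)/f*d,d],-1)
    return (p-t)@Rm
def proj(n,P):
    f,cx,cy,Rm,t=model(n); p=np.atleast_2d(P)@Rm.T+t
    return np.stack([f*p[:,0]/p[:,2]+cx,f*p[:,1]/p[:,2]+cy],-1)
def rq(q): return R.from_quat([q[1],q[2],q[3],q[0]])
E
python3 - <<'E'
from h import *
s=env.get_state(); print({k:np.round(v,3).tolist() for k,v in s.items()})
for n in("scene","top"):
    print({k:np.round(v,3).tolist() for k,v in env.camera_model(n).items()})
    p,d=env.read_camera(n); cv2.imwrite(f'pics/{n}0.png',p); np.save(n+'d.npy',d); np.save(n+'p.npy',p)
    C=cloud(n,d)
    for t in("jar","carton","bottle","tray_in","spirit","swab_jar","glove_box"):
        for o in env.outline_of(n,t)[:4]:
            m=o['mask']&(d>0); P=C[m]
            if len(P)<20: continue
            zt=np.percentile(P[:,2],97); T=P[P[:,2]>zt-.006]
            print(n,t,round(o['conf'],2),np.round(o['xy']),m.sum(),'top z',round(zt,3),'mid',np.round((T.min(0)+T.max(0))/2,3)[:2],'ext',np.round(T.max(0)-T.min(0),3)[:2],p[o['mask']].mean(0).round())
E
```

```text
pics
{'clock': 0.0, 'joint_pos': [-1.264, 0.314, 0.045, 1.304, 0.0, 1.431], 'qvel': [0.0, 0.001, 0.001, 0.001, 0.0, 0.001], 'tau': [0.001, -48.063, 29.853, 0.019, -0.0, -0.0], 'tcp_pos': [0.248, -0.518, 0.249], 'orientation': [-0.001, 0.975, 0.222, -0.0], 'wrist_force': [-0.888, -0.43, -0.165], 'ft_torque': [-0.001, 0.01, -0.039], 'grip_force': 0.0, 'finger_gap': 0.086}
{'fovy': 51.428, 'cx': 279.768, 'cy': 201.842, 'rvec': [1.835, 1.992, -0.575], 'tvec': [0.105, -0.403, 1.577]}
scene jar 0.63 [217. 187.] 430 top z 0.083 mid [ 0.47 -0.25] ext [0.046 0.047] [77. 85. 95.]
scene jar 0.57 [247. 169.] 402 top z 0.083 mid [ 0.404 -0.173] ext [0.049 0.048] [29. 31. 90.]
scene carton 0.74 [272. 189.] 429 top z 0.088 mid [ 0.465 -0.089] ext [0.057 0.049] [57. 77. 97.]
scene bottle 0.84 [276. 225.] 353 top z 0.102 mid [ 0.596 -0.063] ext [0.02  0.022] [87. 53. 38.]
scene bottle 0.83 [247. 235.] 356 top z 0.102 mid [ 0.622 -0.15 ] ext [0.02  0.022] [106. 112. 115.]
scene bottle 0.67 [220. 228.] 372 top z 0.102 mid [ 0.615 -0.225] ext [0.022 0.019] [89. 56. 41.]
scene tray_in 0.95 [360. 212.] 13
[... 754 characters left out ...]
. 103. 132.]
top bottle 0.78 [338. 165.] 326 top z 0.1 mid [ 0.611 -0.224] ext [0.021 0.022] [115.  70.  53.]
top bottle 0.7 [276. 173.] 315 top z 0.1 mid [ 0.592 -0.061] ext [0.022 0.021] [121.  74.  56.]
top bottle 0.62 [310. 162.] 332 top z 0.1 mid [ 0.617 -0.147] ext [0.02  0.019] [131. 129. 126.]
top tray_in 0.64 [178. 199.] 2001 top z 0.098 mid [0.548 0.169] ext [0.039 0.144] [108.  97.  87.]
top spirit 0.76 [ 98. 260.] 962 top z 0.151 mid [0.394 0.362] ext [0.026 0.026] [86. 90. 90.]
top swab_jar 0.58 [416. 261.] 1549 top z 0.135 mid [ 0.365 -0.398] ext [0.023 0.021] [100. 100.  97.]
top glove_box 0.76 [439. 196.] 5850 top z 0.077 mid [ 0.527 -0.464] ext [0.262 0.184] [111. 112. 110.]
```

Run:
```python
from h import *
a=np.load('scenep.npy');b=np.load('topp.npy')
cv2.imwrite('pics/c.png',np.vstack([cv2.resize(a[130:290,120:480],(800,300)),cv2.resize(b[130:310,60:480],(800,300))]))
for n in("scene","top"):
    p,d=env.read_camera(n);C=cloud(n,d)
    o=env.outline_of(n,'carton')[0];P=C[o['mask']&(d>0)];T=P[P[:,2]>.08].astype(np.float32)
    print(n,'carton',cv2.minAreaRect(T[:,:2]*1000))
    o=env.outline_of(n,'tray_in')[0];m=cv2.dilate(o['mask'].astype(np.uint8),np.ones((5,5)))>0
    P=C[m&(d>0)];P=P[P[:,2]>.012]
    # RANSAC planes with tilt 32deg
    rng=np.random.default_rng(0);best=None
    for _ in range(4000):
        q=P[rng.choice(len(P),3,False)];nn=np.cross(q[1]-q[0],q[2]-q[0]);l=np.linalg.norm(nn)
        if l<1e-5: continue
        nn/=l; nn*=np.sign(nn[2])
        if abs(np.degrees(np.arccos(nn[2]))-32)>6: continue
        k=abs((P-q[0])@nn)<.003
        if best is None or k.sum()>best.sum():best=k
    Q=P[best];c=Q.mean(0);nn=np.linalg.svd(Q-c,full_matrices=False)[2][2];nn*=np.sign(nn[2])
    print('plane',len(Q),nn.round(3),np.degrees(np.arccos(nn[2])),c.round(4),'az',np.degrees(np.arctan2(nn[1],nn[0])))
    yaw=np.arctan2(nn[1],nn[0]) # z leans to this azimuth; x up slope is opposite horizontally
    th=np.radians(32)
    for az in (yaw,):
        h=np.array([np.cos(az),np.sin(az),0]);z=np.cos(th)*np.array([0,0,1])+np.sin(th)*h;x=-np.cos(th)*h+np.sin(th)*np.array([0,0,1]);y=np.cross(z,x)
        L=(P-c)@np.stack([x,y,z],1)
        print('floor rel ext',np.percentile((Q-c)@x,[1,99]).round(4),np.percentile((Q-c)@y,[1,99]).round(4),'all',np.percentile(L,[.5,99.5],axis=0).round(4).tolist())
        W=L[L[:,2]>.032];print('rim',len(W),cv2.minAreaRect((W[:,:2]*1000).astype(np.float32)), np.percentile(W[:,2],[50,95]))
    np.save(n+'tray.npy',P)
```

```text
scene carton ((466.7265625, -87.8675537109375), (52.34984588623047, 34.28807067871094), 32.215511322021484)
plane 358 [0.661 0.102 0.744] 41.94370939071101 [0.5681 0.1687 0.0747] az 8.81565862437556
floor rel ext [-0.0177  0.0308] [-0.0747  0.0708] all [[-0.0192, -0.0761, -0.0608], [0.0563, 0.0739, 0.0147]]Traceback (most recent call last):
  File "<stdin>", line 27, in <module>
    return _quantile_unchecked(
        a, q, axis, out, overwrite_input, method, keepdims, weights)
    return _ureduce(a,
                    func=_quantile_ureduce_func,
    ...<5 lines>...
                    overwrite_input=overwrite_input,
                    method=method)
    r = func(a, **kwargs)
    result = _quantile(arr,
                       quantiles=q,
    ...<2 lines>...
                       out=out,
                       weights=wgt)
    slices_having_nans = np.isnan(arr[-1, ...])
                                  ~~~^^^^^^^^^
IndexError: index -1 is out of bounds for axis 0 with size 0
```

View pics/c.png

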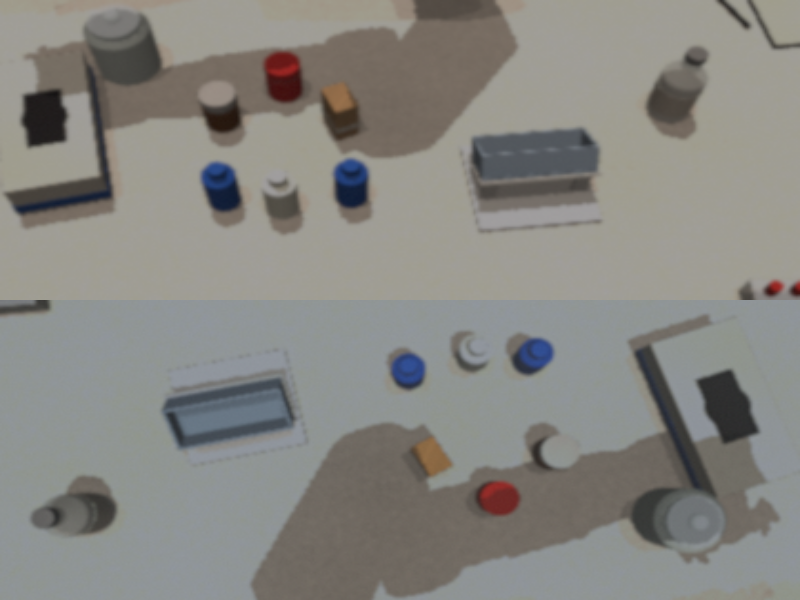

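```bash
cat > fit.py <<'E'
from h import *
from scipy.optimize import least_squares
B=[((0,0,-2),(33,74,2)),((31,0,18),(2,74,22)),((-31,0,18),(2,74,22)),((0,72,18),(33,2,22)),((0,-72,18),(33,2,22))]
def frame(yaw,th=32):
    th=np.radians(th);h=np.array([-np.cos(yaw),-np.sin(yaw),0]);u=np.array([0,0,1.])
    z=np.cos(th)*u+np.sin(th)*h;x=-np.cos(th)*h+np.sin(th)*u
    return np.stack([x,np.cross(z,x),z],1)
def sdf(p,P):
    L=(P-p[:3])@frame(p[3],p[4] if len(p)>4 else 32)*1000
    r=[]
    for c,e in B:
        q=abs(L-c)-e; r.append(np.linalg.norm(np.maximum(q,0),axis=1)+np.minimum(q.max(1),0))
    return np.min(r,0)
def fit(P,p0): return least_squares(sdf,p0,loss='soft_l1',f_scale=2,args=(P,),x_scale=[.01,.01,.01,.1]+[5]*(len(p0)-4))
E
python3 - <<'E'
from fit import *
S={}
for n in("scene","top"):
    p,d=env.read_camera(n);C=cloud(n,d)
    o=env.outline_of(n,'carton')[0];P=C[o['mask']&(d>0)];T=P[P[:,2]>.08].astype(np.float32)
    print(n,'carton',cv2.minAreaRect(T[:,:2]*1000))
    o=env.outline_of(n,'tray_in')[0]
    P=C[cv2.dilate(o['mask'].astype(np.uint8),np.ones((3,3))).astype(bool)&(d>0)];S[n]=P[P[:,2]>.03]
S['both']=np.vstack(list(S.values()))
for n,P in S.items():
  for p0 in ([.53,.17,.048,.1],[.53,.17,.048,.1,32]):
    b=min((fit(P,p0[:3]+[y]+p0[4:]) for y in(-.2,0,.2)),key=lambda r:r.cost)
    print(n,len(P),b.x[:3].round(4),np.degrees(b.x[3]).round(2),b.x[4:],'med',np.median(abs(b.fun)).round(2),np.percentile(abs(b.fun),90).round(1))
E
```

```text
scene carton ((467.4347839355469, -87.96176147460938), (52.46038055419922, 34.43838882446289), 28.98527717590332)
top carton ((463.91644287109375, -85.8350830078125), (49.65808868408203, 33.843589782714844), 29.29667091369629)
scene 1425 [0.5467 0.1676 0.0499] 10.92 [] med 0.91 1.9
scene 1425 [0.5468 0.1677 0.05  ] 10.94 [32.33956148] med 0.92 1.9
top 2168 [0.5427 0.1698 0.0487] 10.72 [] med 0.7 1.8
top 2168 [0.5426 0.1697 0.0487] 10.71 [31.62855308] med 0.69 1.8
both 3593 [0.5464 0.1672 0.0505] 10.84 [] med 0.86 1.9
both 3593 [0.5464 0.1672 0.0505] 10.84 [31.95894745] med 0.86 1.9
```

```bash
cat > plan.py <<'E'
# usage: plan.py wp wp ...  wp = d:x,y,z[,yaw] (tool down) | t:a,b,h (tool in tray frame, mm along tray x,y and height of tcp)
import sys
from fit import *
TC=np.array([.5447,.1687,.0485]);TR=frame(np.radians(10.8))
def pose(w):
    k,v=w.split(':');v=[float(i) for i in v.split(',')]
    if k=='t': return TC+TR@(np.array(v)/1000),R.from_matrix(np.stack([TR[:,1],TR[:,0],-TR[:,2]],1))
    y=np.radians(v[3] if len(v)>3 else 100.8);x=np.array([np.cos(y),np.sin(y),0]);z=np.array([0,0,-1.])
    return np.array(v[:3]),R.from_matrix(np.stack([x,np.cross(z,x),z],1))
s=env.get_state();p,r=np.array(s['tcp_pos']),rq(s['orientation'])
print('t',round(s['clock'],2),'tcp',p.round(4),'tray-frame mm',((p-TC)@TR*1000).round(1),'F',np.round(s['wrist_force'],1),'gap',round(s['finger_gap'],4),'grip',round(s['grip_force'],1),'q',np.round(s['joint_pos'],2))
for w in sys.argv[1:]:
    P,Q=pose(w)
    d=P-p;a=(r.inv()*Q).as_rotvec(degrees=True);dl=r.inv().apply(d)
    n=int(np.ceil(max(abs(dl).max()/.119,abs(a).max()/59.5,1e-9)))
    q0,r0=p,r
    for i in range(n):
        l=r.inv().apply(d/n)
        print(w,i+1,n,'travel',(l/.12).round(3).tolist(),'rot',(a/n/60).round(3).tolist(),'rows>=',round(max(np.linalg.norm(d/n)/.05,np.linalg.norm(a/n)/8.59),1))
        r=r*R.from_rotvec(a/n,degrees=True);p=p+d/n
    p,r=P,Q
E
python3 plan.py d:.468,-.249,.2 d:.468,-.249,.066
```

```text
t 1.25 tcp [ 0.2485 -0.5186  0.25  ] tray-frame mm [-249.2 -619.6  393.4] F [-0.3 -0.1  0.2] gap 0.0855 grip 0.0 q [-1.26  0.31  0.05  1.3   0.    1.43]
d:.468,-.249,.2 1 3 travel [0.874, -0.412, 0.139] rot [0.0, 0.0, -0.418] rows>= 2.9
d:.468,-.249,.2 2 3 travel [0.966, -0.003, 0.139] rot [0.0, 0.0, -0.418] rows>= 2.9
d:.468,-.249,.2 3 3 travel [0.876, 0.406, 0.139] rot [0.0, 0.0, -0.418] rows>= 2.9
d:.468,-.249,.066 1 2 travel [0.0, 0.0, 0.558] rot [0.0, 0.0, 0.0] rows>= 1.3
d:.468,-.249,.066 2 2 travel [0.0, 0.0, 0.558] rot [0.0, 0.0, 0.0] rows>= 1.3
```

```bash
R1='';
python3 -m pendant '[{"travel":[0.874,-0.412,0.05],"rot":[0,0,-0.418],"fingers":1},{"travel":[0.874,-0.412,0.05],"rot":[0,0,-0.418],"fingers":1},{"travel":[0.874,-0.412,0.05],"rot":[0,0,-0.418],"fingers":1}]' 40 | cut -c1-400
python3 -m pendant '[{"travel":[0.966,-0.003,0.1],"rot":[0,0,-0.418],"fingers":1},{"travel":[0.966,-0.003,0.1],"rot":[0,0,-0.418],"fingers":1},{"travel":[0.966,-0.003,0.1],"rot":[0,0,-0.418],"fingers":1}]' | cut -c1-400
python3 -m pendant '[{"travel":[0.876,0.406,0.2],"rot":[0,0,-0.418],"fingers":1},{"travel":[0.876,0.406,0.2],"rot":[0,0,-0.418],"fingers":1},{"travel":[0.876,0.406,0.2],"rot":[0,0,-0.418],"fingers":1},{"travel":[0.876,0.406,0.2],"rot":[0,0,-0.418],"fingers":1},{"travel":[0.876,0.406,0.2],"rot":[0,0,-0.418],"fingers":1},{"travel":[0.876,0.406,0.2],"rot":[0,0,-0.418],"fingers":1}]' | cut -c1-400
python3 plan.py d:.468,-.249,.066
```

```text
clock: 1.55
tcp_pos: [0.3232, -0.4254, 0.2439]
orientation: [-0.001, 0.902, 0.432, 0.0]
wrist_force: [-0.1, 0.5, 1.3]
finger_gap: 0.0851
grip_force: 0.0
clock: 1.85
tcp_pos: [0.3965, -0.3353, 0.2317]
orientation: [-0.001, 0.786, 0.618, 0.001]
wrist_force: [0.8, -0.9, 0.1]
finger_gap: 0.086
grip_force: 0.0
clock: 2.45
tcp_pos: [0.4676, -0.2499, 0.2083]
orientation: [0.0, 0.638, 0.77, -0.0]
wrist_force: [-0.7, -0.7, 0.3]
finger_gap: 0.0855
grip_force: 0.0
t 2.45 tcp [ 0.4676 -0.2499  0.2083] tray-frame mm [ -46.1 -396.7  217.2] F [-0.7 -0.7  0.3] gap 0.0855 grip 0.0 q [-0.64  0.24 -0.15  1.18 -0.    0.74]
d:.468,-.249,.066 1 2 travel [0.004, 0.002, 0.593] rot [0.0, 0.0, -0.001] rows>= 1.4
d:.468,-.249,.066 2 2 travel [0.003, 0.002, 0.593] rot [0.0, 0.0, -0.001] rows>= 1.4
```

```bash
python3 -m pendant '[{"travel":[0.004,0.002,0.4],"rot":[0,0,0],"fingers":1},{"travel":[0.006,0.003,0.7],"rot":[0,0,0],"fingers":1},{"travel":[0.006,0.003,0.9],"rot":[0,0,0],"fingers":1},{"travel":[0.006,0.003,1],"rot":[0,0,0],"fingers":1},{"travel":[0.006,0.003,1],"rot":[0,0,0],"fingers":1}]' 40 | tail -5
python3 -m pendant '[{"travel":[0,0,0.1],"rot":[0,0,0],"fingers":1},{"travel":[0,0,0.186],"rot":[0,0,0],"fingers":1},{"travel":[0,0,0.186],"rot":[0,0,0],"fingers":1},{"travel":[0,0,0.186],"rot":[0,0,0],"fingers":1}]' | tail -5
python3 plan.py d:.468,-.249,.066
python3 - <<'E'
from h import *
a,_=env.read_camera('scene');b,_=env.read_camera('top')
cv2.imwrite('pics/j1.png',np.hstack([cv2.resize(a[120:230,150:300],(400,300),interpolation=2),cv2.resize(b[170:290,280:440],(400,300),interpolation=2)]))
E
```

```text
tcp_pos: [0.4668, -0.2485, 0.0868]
orientation: [-0.001, 0.638, 0.77, -0.0]
wrist_force: [-0.5, -0.5, 0.5]
finger_gap: 0.0856
grip_force: 0.0
tcp_pos: [0.4682, -0.2481, 0.0658]
orientation: [0.0, 0.637, 0.771, -0.0]
wrist_force: [0.4, 0.1, 0.0]
finger_gap: 0.0854
grip_force: 0.0
t 3.35 tcp [ 0.4682 -0.2481  0.0658] tray-frame mm [-120.8 -395.1   95.9] F [0.4 0.1 0. ] gap 0.0854 grip 0.0 q [-0.64  0.36 -0.37  0.84 -0.    0.74]
d:.468,-.249,.066 1 1 travel [-0.007, -0.003, -0.001] rot [0.0, 0.0, 0.001] rows>= 0.0
```

View pics/j1.png

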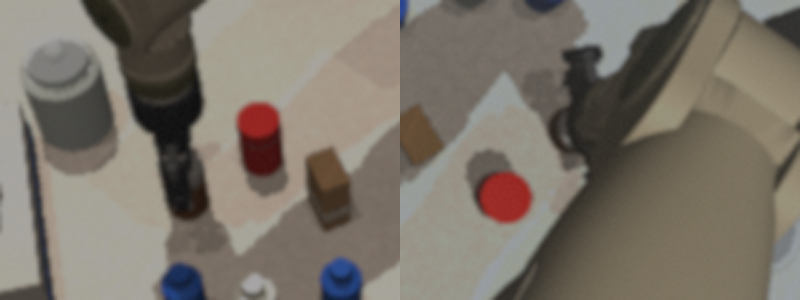

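The gripper straddles the brown jar: in the left (scene) crop the near finger is at about (180,175), over the jar at (188,200). The red jar is clear at (262,150).

```bash
python3 -m pendant '[{"travel":[0,0,0],"rot":[0,0,0],"fingers":-1},{"travel":[0,0,0],"rot":[0,0,0],"fingers":-1},{"travel":[0,0,0],"rot":[0,0,0],"fingers":-1},{"travel":[0,0,0],"rot":[0,0,0],"fingers":-1},{"travel":[0,0,0],"rot":[0,0,0],"fingers":-1},{"travel":[0,0,0],"rot":[0,0,0],"fingers":-1},{"travel":[0,0,0],"rot":[0,0,0],"fingers":-1},{"travel":[0,0,0],"rot":[0,0,0],"fingers":-1}]' 45 | tail -3
python3 -m pendant '[{"travel":[0,0,-0.3],"rot":[0,0,0],"fingers":-1},{"travel":[0,0,-0.6],"rot":[0,0,0],"fingers":-1},{"travel":[0,0,-1],"rot":[0,0,0],"fingers":-1},{"travel":[0,0,-1],"rot":[0,0,0],"fingers":-1}]' | tail -5
python3 plan.py d:.47,.1,.23 t:-2,42.5,150 t:-2,42.5,90 t:-2,42.5,69
```

```text
wrist_force: [0.6, 0.5, 4.6]
finger_gap: 0.0486
grip_force: 46.3
tcp_pos: [0.4709, -0.2501, 0.1916]
orientation: [0.005, 0.637, 0.771, 0.0]
wrist_force: [1.1, -1.3, -1.0]
finger_gap: 0.049
grip_force: 47.6
t 4.65 tcp [ 0.4709 -0.2501  0.1916] tray-frame mm [ -52.2 -397.6  201.4] F [ 1.1 -1.3 -1. ] gap 0.049 grip 47.6 q [-0.64  0.25 -0.19  1.13 -0.    0.74]
d:.47,.1,.23 1 3 travel [0.955, 0.181, -0.113] rot [0.002, 0.002, 0.0] rows>= 2.3
d:.47,.1,.23 2 3 travel [0.955, 0.181, -0.111] rot [0.002, 0.002, 0.0] rows>= 2.3
d:.47,.1,.23 3 3 travel [0.956, 0.18, -0.109] rot [0.002, 0.002, 0.0] rows>= 2.3
t:-2,42.5,150 1 1 travel [0.8, 0.042, 0.461] rot [-0.533, 0.0, 0.0] rows>= 3.7
t:-2,42.5,90 1 1 travel [0.0, 0.0, 0.5] rot [0.0, 0.0, 0.0] rows>= 1.2
t:-2,42.5,69 1 1 travel [0.0, 0.0, 0.175] rot [0.0, 0.0, 0.0] rows>= 0.4
```

```bash
python3 -m pendant '[{"travel":[0.4,0.08,-0.11],"rot":[0,0,0],"fingers":-1},{"travel":[0.7,0.13,-0.11],"rot":[0,0,0],"fingers":-1},{"travel":[0.955,0.18,-0.11],"rot":[0,0,0],"fingers":-1}]' | tail -1
python3 -m pendant '[{"travel":[0.4,0.08,-0.11],"rot":[0,0,0],"fingers":-1},{"travel":[0.7,0.13,-0.11],"rot":[0,0,0],"fingers":-1},{"travel":[0.955,0.18,-0.11],"rot":[0,0,0],"fingers":-1}]' | tail -1
python3 -m pendant '[{"travel":[0.4,0.08,-0.11],"rot":[0,0,0],"fingers":-1},{"travel":[0.7,0.13,-0.11],"rot":[0,0,0],"fingers":-1},{"travel":[0.955,0.18,-0.11],"rot":[0,0,0],"fingers":-1},{"travel":[0.955,0.18,-0.11],"rot":[0,0,0],"fingers":-1}]' | tail -1
python3 -m pendant '[{"travel":[0.2,0.01,0.1],"rot":[-0.133,0,0],"fingers":-1},{"travel":[0.4,0.02,0.2],"rot":[-0.267,0,0],"fingers":-1},{"travel":[0.6,0.03,0.3],"rot":[-0.4,0,0],"fingers":-1},{"travel":[0.8,0.04,0.43],"rot":[-0.533,0,0],"fingers":-1},{"travel":[0.8,0.04,0.43],"rot":[-0.533,0,0],"fingers":-1},{"travel":[0.8,0.04,0.43],"rot":[-0.533,0,0],"fingers":-1},{"travel":[0.8,0.04,0.43],"rot":[-0.533,0,0],"fingers":-1}]' | tail -6
python3 plan.py t:-2,42.5,90 t:-2,42.5,69
python3 - <<'E'
from h import *
a,_=env.read_camera('scene');b,_=env.read_camera('top')
cv2.imwrite('pics/j2.png',np.hstack([cv2.resize(a[130:250,300:460],(400,300),interpolation=2),cv2.resize(b[130:250,120:280],(400,300),interpolation=2)]))
E
```

```text
grip_force: 47.5
grip_force: 47.5
grip_force: 47.5
clock: 6.35
tcp_pos: [0.4563, 0.1968, 0.1759]
orientation: [0.176, 0.613, 0.74, 0.213]
wrist_force: [0.5, 0.1, -0.6]
finger_gap: 0.0487
grip_force: 47.6
t 6.35 tcp [0.4563 0.1968 0.1759] tray-frame mm [ -1.6  44.1 151.3] F [ 0.5  0.1 -0.6] gap 0.0487 grip 47.6 q [ 0.27 -0.17 -0.84  0.34 -0.04  1.64]
t:-2,42.5,90 1 1 travel [-0.013, -0.004, 0.511] rot [0.002, 0.0, 0.0] rows>= 1.2
t:-2,42.5,69 1 1 travel [0.0, 0.0, 0.175] rot [0.0, 0.0, 0.0] rows>= 0.4
```

View pics/j2.png

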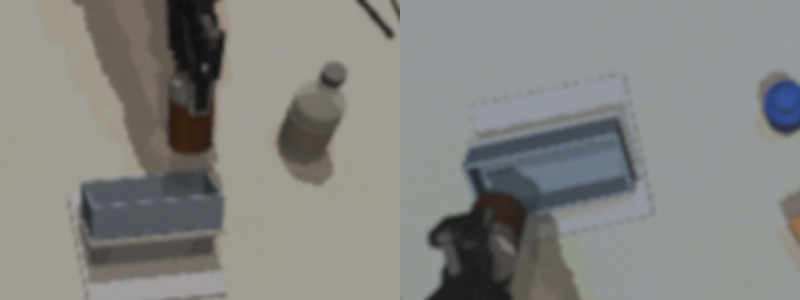

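The jar hangs above the tray's left (+y) end: in the scene crop it is at (190,120), and in the top crop at (500,215). Before lowering I'll measure the jar in the tray frame.

```bash
cat > meas.py <<'E'
# fit tray and held thing per camera; usage meas.py name ; prints thing extents in that camera's own tray frame
import sys
from fit import *
off={'scene':np.array([.5467,.1676,.0499]),'top':np.array([.5427,.1698,.0487])}
for n in('scene','top'):
    p,d=env.read_camera(n);C=(cloud(n,d)-off[n])@frame(np.radians(10.8))*1000
    hsv=cv2.cvtColor(p,cv2.COLOR_BGR2HSV).astype(int);h=hsv[...,0]
    nm=sys.argv[1]
    k=(d>0)&(abs(C[...,0])<45)&(abs(C[...,1])<85)&(C[...,2]>2)&(C[...,2]<190)
    if nm in('jar','carton'): k&=(h<18)&(hsv[...,1]>90)
    else: k&=(hsv[...,1]<70)&(hsv[...,2]>95)
    if len(sys.argv)>3: k&=(C[...,1]>float(sys.argv[2]))&(C[...,1]<float(sys.argv[3]))
    k=cv2.morphologyEx(k.astype(np.uint8),cv2.MORPH_OPEN,np.ones((2,2)))>0
    P=C[k]
    if len(P)<10: print(n,'few');continue
    print(n,len(P),'pct 2/50/98 x',np.percentile(P[:,0],[2,50,98]).round(1),'y',np.percentile(P[:,1],[2,50,98]).round(1),'z',np.percentile(P[:,2],[2,50,98]).round(1))
    if nm!='carton':
        r=25 if nm=='jar' else 22
        f=least_squares(lambda q:np.hypot(P[:,0]-q[0],P[:,1]-q[1])-r,[0,P[:,1].mean()],loss='soft_l1')
        print('  axis',f.x.round(1),np.median(abs(f.fun)).round(2))
E
python3 meas.py jar
```

```text
scene 255 pct 2/50/98 x [-125.2   17.4   25. ] y [ 20.9  36.5 105. ] z [ 19.9 110.3 138. ]
  axis [-3.6 43.5] 1.19
top 55 pct 2/50/98 x [13.6 18.8 23.6] y [23.9 28.1 43.1] z [ 98.9 113.3 134.7]
  axis [-1.3 42.9] 0.48
```

```bash
python3 -m pendant '[{"travel":[0,0,0.2],"rot":[0,0,0],"fingers":-1},{"travel":[0,0,0.4],"rot":[0,0,0],"fingers":-1},{"travel":[0,0,0.55],"rot":[0,0,0],"fingers":-1},{"travel":[0,0,0.55],"rot":[0,0,0],"fingers":-1}]' | tail -4
python3 -m pendant '[{"travel":[0,0,0.07],"rot":[0,0,0],"fingers":-1},{"travel":[0,0,0.11],"rot":[0,0,0],"fingers":-1},{"travel":[0,0,0.11],"rot":[0,0,0],"fingers":-1}]' | tail -4
python3 plan.py
```

```text
orientation: [0.176, 0.613, 0.741, 0.212]
wrist_force: [0.3, -0.0, -1.0]
finger_gap: 0.0486
grip_force: 47.7
orientation: [0.176, 0.612, 0.741, 0.213]
wrist_force: [1.5, 0.8, -1.8]
finger_gap: 0.049
grip_force: 47.8
t 7.25 tcp [0.4959 0.2049 0.107 ] tray-frame mm [-3.9 44.7 71.4] F [ 1.5  0.8 -1.8] gap 0.049 grip 47.8 q [ 0.26  0.02 -0.88  0.11 -0.04  1.63]
```

```bash
python3 -m pendant '[{"travel":[0,0,0.015],"rot":[0,0,0],"fingers":-1},{"travel":[0,0,0.03],"rot":[0,0,0],"fingers":-1},{"travel":[0,0,0.03],"rot":[0,0,0],"fingers":-1}]' | grep force
python3 -m pendant '[{"travel":[0,0,0.01],"rot":[0,0,0],"fingers":-1},{"travel":[0,0,0.01],"rot":[0,0,0],"fingers":-1}]' | grep force
python3 plan.py
```

```text
wrist_force: [3.5, 0.2, -0.6]
grip_force: 47.9
wrist_force: [2.3, 0.5, 1.5]
grip_force: 47.9
t 7.75 tcp [0.4982 0.2055 0.1031] tray-frame mm [-3.9 44.9 66.9] F [2.3 0.5 1.5] gap 0.049 grip 47.9 q [ 0.26  0.03 -0.88  0.1  -0.04  1.63]
```

```bash
python3 -m pendant '[{"travel":[0,0,0.01],"rot":[0,0,0],"fingers":-1},{"travel":[0,0,0.01],"rot":[0,0,0],"fingers":-1}]' | grep wrist
python3 -m pendant '[{"travel":[0,0,0.01],"rot":[0,0,0],"fingers":-1},{"travel":[0,0,0.01],"rot":[0,0,0],"fingers":-1}]' | grep wrist
python3 plan.py
```

```text
wrist_force: [0.3, -0.4, 5.0]
wrist_force: [-12.4, -2.8, 21.2]
t 8.15 tcp [0.499  0.2058 0.1021] tray-frame mm [-3.8 45.  65.6] F [-12.4  -2.8  21.2] gap 0.0489 grip 50.0 q [ 0.26  0.04 -0.88  0.09 -0.04  1.63]
```

```bash
python3 -m pendant '[{"travel":[0,-0.005,-0.01],"rot":[0,0,0],"fingers":-1},{"travel":[0,-0.01,-0.01],"rot":[0,0,0],"fingers":-1},{"travel":[0,-0.01,-0.01],"rot":[0,0,0],"fingers":-1}]' | grep wrist
python3 plan.py
python3 meas.py jar
```

```text
wrist_force: [2.2, 1.2, 6.2]
t 8.45 tcp [0.4987 0.2056 0.1022] tray-frame mm [-4.  44.9 65.8] F [2.2 1.2 6.2] gap 0.0485 grip 48.4 q [ 0.26  0.04 -0.88  0.09 -0.04  1.63]
scene 78 pct 2/50/98 x [-3.9 13.3 27.5] y [22.  32.7 70.8] z [28.  39.8 53.9]
  axis [-6. 45.] 1.32
top 16 pct 2/50/98 x [12.2 14.5 17.9] y [24.9 28.4 31.7] z [24.5 34.5 49.8]
  axis [-5.7 42.9] 0.6
```

```bash
python3 -m pendant '[{"travel":[0,0,0],"rot":[0,0,0],"fingers":0.4},{"travel":[0,0,0],"rot":[0,0,0],"fingers":0.6},{"travel":[0,0,0],"rot":[0,0,0],"fingers":1},{"travel":[0,0,0],"rot":[0,0,0],"fingers":1},{"travel":[0,0,0],"rot":[0,0,0],"fingers":1}]' | grep -E "wrist|gap"
python3 -m pendant '[{"travel":[0,0,-0.25],"rot":[0,0,0],"fingers":1},{"travel":[0,0,-0.6],"rot":[0,0,0],"fingers":1},{"travel":[0,0,-1],"rot":[0,0,0],"fingers":1},{"travel":[0,0,-1],"rot":[0,0,0],"fingers":1}]' | grep -E "wrist|gap"
python3 plan.py d:.4655,-.087,.2,119.1 d:.4655,-.087,.068,119.1 
python3 meas.py jar
python3 - <<'E'
from h import *
a,_=env.read_camera('scene');b,_=env.read_camera('top')
cv2.imwrite('pics/j3.png',np.hstack([cv2.resize(a[130:250,300:460],(400,300),interpolation=2),cv2.resize(b[130:250,120:280],(400,300),interpolation=2)]))
E
```

```text
wrist_force: [-0.1, 0.2, 0.3]
finger_gap: 0.0856
wrist_force: [0.9, 0.3, 0.8]
finger_gap: 0.0856
t 9.45 tcp [0.4351 0.1938 0.2086] tray-frame mm [ -2.4  45.2 190.3] F [0.9 0.3 0.8] gap 0.0856 grip 0.0 q [ 0.28 -0.25 -0.81  0.45 -0.05  1.65]
d:.4655,-.087,.2,119.1 1 3 travel [-0.782, -0.067, -0.015] rot [0.179, 0.028, -0.099] rows>= 1.9
d:.4655,-.087,.2,119.1 2 3 travel [-0.77, -0.15, -0.018] rot [0.179, 0.028, -0.099] rows>= 1.9
d:.4655,-.087,.2,119.1 3 3 travel [-0.75, -0.231, -0.005] rot [0.179, 0.028, -0.099] rows>= 1.9
d:.4655,-.087,.068,119.1 1 2 travel [0.0, 0.0, 0.55] rot [0.0, 0.0, 0.0] rows>= 1.3
d:.4655,-.087,.068,119.1 2 2 travel [0.0, 0.0, 0.55] rot [0.0, 0.0, 0.0] rows>= 1.3
scene 98 pct 2/50/98 x [-0.8 14.5 28.5] y [22.8 38.7 69.7] z [29.8 41.2 54.1]
  axis [-7.  44.4] 1.21
top 44 pct 2/50/98 x [13.  18.4 74.9] y [-6.8 34.1 47.3] z [ 30.5  42.5 175.2]
  axis [-4.5 43.7] 0.4
```

View pics/j3.png

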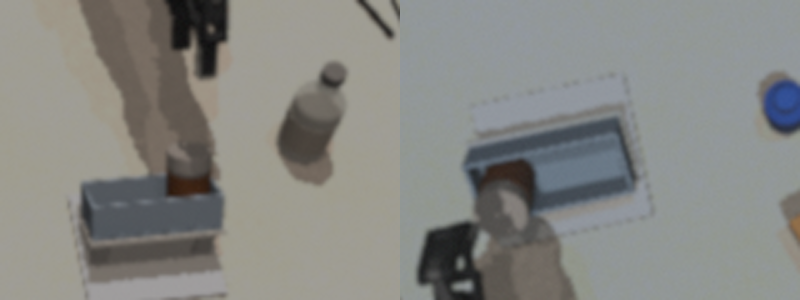

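The jar stands in the tray's left end (scene crop (190,170), top crop (507,195)), and its lid is flush with the tray's tilt. Its axis is at tray y of about 44. The carton is next.

```bash
python3 -m pendant '[{"travel":[-0.782,-0.067,-0.015],"rot":[0.179,0.028,-0.099],"fingers":1},{"travel":[-0.782,-0.067,-0.015],"rot":[0.179,0.028,-0.099],"fingers":1}]' | tail -1
python3 -m pendant '[{"travel":[-0.77,-0.15,-0.018],"rot":[0.179,0.028,-0.099],"fingers":1},{"travel":[-0.77,-0.15,-0.018],"rot":[0.179,0.028,-0.099],"fingers":1}]' | tail -1
python3 -m pendant '[{"travel":[-0.75,-0.231,-0.005],"rot":[0.179,0.028,-0.099],"fingers":1},{"travel":[-0.75,-0.231,-0.005],"rot":[0.179,0.028,-0.099],"fingers":1},{"travel":[-0.75,-0.231,-0.005],"rot":[0.179,0.028,-0.099],"fingers":1},{"travel":[-0.75,-0.231,-0.005],"rot":[0.179,0.028,-0.099],"fingers":1},{"travel":[-0.75,-0.231,-0.005],"rot":[0.179,0.028,-0.099],"fingers":1}]' | tail -6
python3 plan.py  d:.4655,-.087,.11,119.1 d:.4655,-.087,.068,119.1
```

```text
grip_force: 0.0
grip_force: 0.0
clock: 10.55
tcp_pos: [0.4639, -0.0867, 0.193]
orientation: [-0.004, 0.507, 0.862, -0.004]
wrist_force: [-0.7, 0.7, -0.2]
finger_gap: 0.0854
grip_force: 0.0
t 10.55 tcp [ 0.4639 -0.0867  0.193 ] tray-frame mm [ -31.3 -235.7  190. ] F [-0.7  0.7 -0.2] gap 0.0854 grip 0.0 q [-0.35  0.15 -0.31  1.12 -0.01  0.71]
d:.4655,-.087,.11,119.1 1 1 travel [-0.011, 0.018, 0.692] rot [-0.01, -0.003, 0.0] rows>= 1.7
d:.4655,-.087,.068,119.1 1 1 travel [0.0, 0.0, 0.35] rot [0.0, 0.0, 0.0] rows>= 0.8
```

```bash
python3 -m pendant '[{"travel":[-0.011,0.018,0.3],"rot":[-0.01,-0.003,0],"fingers":1},{"travel":[-0.011,0.018,0.55],"rot":[-0.01,-0.003,0],"fingers":1},{"travel":[-0.011,0.018,0.69],"rot":[-0.01,-0.003,0],"fingers":1},{"travel":[-0.011,0.018,0.69],"rot":[-0.01,-0.003,0],"fingers":1}]' | tail -1
python3 -m pendant '[{"travel":[0,0,0.2],"rot":[0,0,0],"fingers":1},{"travel":[0,0,0.35],"rot":[0,0,0],"fingers":1},{"travel":[0,0,0.35],"rot":[0,0,0],"fingers":1},{"travel":[0,0,0.35],"rot":[0,0,0],"fingers":1}]' | tail -4
python3 plan.py  d:.4655,-.087,.068,119.1
```

```text
grip_force: 0.0
orientation: [0.002, 0.506, 0.862, 0.0]
wrist_force: [0.6, 0.1, -0.5]
finger_gap: 0.0855
grip_force: 0.0
t 11.35 tcp [ 0.4671 -0.0875  0.0709] tray-frame mm [ -93.5 -237.1   84.9] F [ 0.6  0.1 -0.5] gap 0.0855 grip 0.0 q [-0.35  0.26 -0.5   0.81 -0.    0.71]
d:.4655,-.087,.068,119.1 1 1 travel [0.01, -0.009, 0.024] rot [0.002, 0.003, 0.001] rows>= 0.1
```

```bash
python3 -m pendant '[{"travel":[0.008,-0.008,0.024],"rot":[0,0,0],"fingers":1},{"travel":[0.008,-0.008,0.024],"rot":[0,0,0],"fingers":-1},{"travel":[0.008,-0.008,0.024],"rot":[0,0,0],"fingers":-1},{"travel":[0.008,-0.008,0.024],"rot":[0,0,0],"fingers":-1},{"travel":[0.008,-0.008,0.024],"rot":[0,0,0],"fingers":-1},{"travel":[0.008,-0.008,0.024],"rot":[0,0,0],"fingers":-1},{"travel":[0.008,-0.008,0.024],"rot":[0,0,0],"fingers":-1},{"travel":[0.008,-0.008,0.024],"rot":[0,0,0],"fingers":-1}]' 40 | tail -5
python3 -m pendant '[{"travel":[0,0,-0.3],"rot":[0,0,0],"fingers":-1},{"travel":[0,0,-0.6],"rot":[0,0,0],"fingers":-1},{"travel":[0,0,-1],"rot":[0,0,0],"fingers":-1},{"travel":[0,0,-1],"rot":[0,0,0],"fingers":-1}]' | tail -5
python3 plan.py d:.46,.1,.25 t:0,-1,170 t:-2,-1,120
```

```text
tcp_pos: [0.466, -0.0879, 0.0676]
orientation: [0.002, 0.507, 0.862, -0.0]
wrist_force: [-1.0, 0.8, 5.6]
finger_gap: 0.0493
grip_force: 41.2
tcp_pos: [0.4686, -0.0887, 0.1927]
orientation: [0.007, 0.507, 0.862, 0.001]
wrist_force: [0.7, 0.0, -1.2]
finger_gap: 0.0495
grip_force: 43.2
t 12.55 tcp [ 0.4686 -0.0887  0.1927] tray-frame mm [ -27.9 -238.6  187.5] F [ 0.7  0.  -1.2] gap 0.0495 grip 43.2 q [-0.36  0.14 -0.32  1.1  -0.    0.71]
d:.46,.1,.25 1 2 travel [0.702, 0.353, -0.243] rot [0.005, 0.004, 0.153] rows>= 2.0
d:.46,.1,.25 2 2 travel [0.75, 0.236, -0.241] rot [0.005, 0.004, 0.153] rows>= 2.0
t:0,-1,170 1 1 travel [0.422, 0.05, 0.478] rot [-0.533, 0.0, 0.0] rows>= 3.7
t:-2,-1,120 1 1 travel [-0.0, -0.017, 0.417] rot [0.0, 0.0, 0.0] rows>= 1.0
```

```bash
python3 -m pendant '[{"travel":[0.35,0.17,-0.243],"rot":[0,0,0.08],"fingers":-1},{"travel":[0.7,0.353,-0.243],"rot":[0,0,0.153],"fingers":-1},{"travel":[0.7,0.353,-0.243],"rot":[0,0,0.153],"fingers":-1}]' | tail -1
python3 -m pendant '[{"travel":[0.37,0.12,-0.243],"rot":[0,0,0.08],"fingers":-1},{"travel":[0.75,0.236,-0.243],"rot":[0,0,0.153],"fingers":-1},{"travel":[0.75,0.236,-0.243],"rot":[0,0,0.153],"fingers":-1}]' | tail -1
python3 -m pendant '[{"travel":[0.1,0.01,0.1],"rot":[-0.133,0,0],"fingers":-1},{"travel":[0.2,0.02,0.2],"rot":[-0.267,0,0],"fingers":-1},{"travel":[0.3,0.04,0.35],"rot":[-0.4,0,0],"fingers":-1},{"travel":[0.42,0.05,0.47],"rot":[-0.533,0,0],"fingers":-1},{"travel":[0.42,0.05,0.47],"rot":[-0.533,0,0],"fingers":-1},{"travel":[0.42,0.05,0.47],"rot":[-0.533,0,0],"fingers":-1},{"travel":[0.42,0.05,0.47],"rot":[-0.533,0,0],"fingers":-1}]' | tail -1
python3 plan.py t:-1,-1,120
python3 meas.py carton -40 30
python3 - <<'E'
from h import *
a,_=env.read_camera('scene');b,_=env.read_camera('top')
cv2.imwrite('pics/k1.png',np.hstack([cv2.resize(a[130:250,300:460],(400,300),interpolation=2),cv2.resize(b[130:250,120:280],(400,300),interpolation=2)]))
E
```

```text
grip_force: 43.2
grip_force: 43.2
grip_force: 43.2
t 13.85 tcp [0.4567 0.1511 0.1912] tray-frame mm [ -0.5  -0.8 168.6] F [ 0.5 -0.8 -0.4] gap 0.0493 grip 43.2 q [ 0.14 -0.23 -0.84  0.4   0.02  1.53]
t:-1,-1,120 1 1 travel [0.0, -0.006, 0.405] rot [0.004, 0.003, 0.001] rows>= 1.0
scene 274 pct 2/50/98 x [-148.1   20.7   29.7] y [-17.4  -6.9  67. ] z [ 27.6 137.8 188.8]
top 124 pct 2/50/98 x [-22.2  12.2  26.4] y [-17.8 -14.5  25.1] z [ 47.8 184.2 187.2]
```

View pics/k1.png

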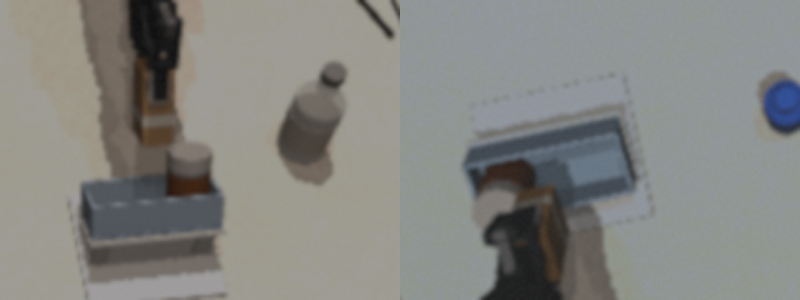

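The carton is upright in the grip above the tray: scene crop (155,105), just left of the jar's lid at (190,160). Its -y edge measures -17.8 mm, so the centre is at about -0.8. I'll shift 1.2 mm away from the jar and lower.

```bash
python3 -m pendant '[{"travel":[-0.01,-0.006,0.1],"rot":[0,0,0],"fingers":-1},{"travel":[-0.01,-0.01,0.3],"rot":[0,0,0],"fingers":-1},{"travel":[-0.01,-0.01,0.5],"rot":[0,0,0],"fingers":-1},{"travel":[-0.01,-0.01,0.65],"rot":[0,0,0],"fingers":-1},{"travel":[-0.01,-0.01,0.65],"rot":[0,0,0],"fingers":-1},{"travel":[-0.01,-0.01,0.65],"rot":[0,0,0],"fingers":-1}]' | grep wrist
python3 plan.py t:-2.5,-2,75
```

```text
wrist_force: [1.3, 0.7, -0.9]
t 14.65 tcp [0.4952 0.1576 0.1225] tray-frame mm [-3.8 -1.6 89.6] F [ 1.3  0.7 -0.9] gap 0.0495 grip 43.4 q [ 0.14 -0.05 -0.9   0.16  0.02  1.53]
t:-2.5,-2,75 1 1 travel [-0.003, 0.01, 0.122] rot [0.002, 0.003, 0.0] rows>= 0.3
```

```bash
python3 -m pendant '[{"travel":[0,0.01,0.04],"rot":[0,0,0],"fingers":-1},{"travel":[0,0.015,0.1],"rot":[0,0,0],"fingers":-1},{"travel":[0,0.015,0.13],"rot":[0,0,0],"fingers":-1},{"travel":[0,0.015,0.13],"rot":[0,0,0],"fingers":-1}]' | grep wrist
python3 -m pendant '[{"travel":[0,0,0.015],"rot":[0,0,0],"fingers":-1},{"travel":[0,0,0.025],"rot":[0,0,0],"fingers":-1},{"travel":[0,0,0.025],"rot":[0,0,0],"fingers":-1}]' | grep wrist
python3 plan.py t:-2.5,-2,68
```

```text
wrist_force: [-0.1, -1.2, -1.0]
wrist_force: [0.6, -0.3, -1.6]
t 15.35 tcp [0.5049 0.1597 0.1068] tray-frame mm [-3.6 -1.3 71. ] F [ 0.6 -0.3 -1.6] gap 0.0494 grip 43.5 q [ 0.14  0.   -0.9   0.11  0.02  1.53]
t:-2.5,-2,68 1 1 travel [-0.005, 0.01, 0.025] rot [0.002, 0.002, 0.001] rows>= 0.1
```

```bash
python3 -m pendant '[{"travel":[-0.004,0.005,0.01],"rot":[0,0,0],"fingers":-1},{"travel":[-0.004,0.005,0.02],"rot":[0,0,0],"fingers":-1},{"travel":[-0.004,0.005,0.02],"rot":[0,0,0],"fingers":-1}]' | grep wrist
python3 -m pendant '[{"travel":[0,0,0.01],"rot":[0,0,0],"fingers":-1},{"travel":[0,0,0.01],"rot":[0,0,0],"fingers":-1}]' | grep wrist
python3 plan.py
```

```text
wrist_force: [-0.9, 1.0, -1.9]
wrist_force: [-0.1, 0.6, -2.1]
t 15.85 tcp [0.5074 0.1597 0.104 ] tray-frame mm [-3.1 -1.8 67.4] F [-0.1  0.6 -2.1] gap 0.0496 grip 43.5 q [ 0.14  0.01 -0.9   0.1   0.02  1.53]
```

```bash
python3 -m pendant '[{"travel":[0,0,0.01],"rot":[0,0,0],"fingers":-1},{"travel":[0,0,0.01],"rot":[0,0,0],"fingers":-1}]' | grep wrist
python3 -m pendant '[{"travel":[0,0,0.005],"rot":[0,0,0],"fingers":-1},{"travel":[0,0,0.005],"rot":[0,0,0],"fingers":-1}]' | grep wrist
python3 plan.py
```

```text
wrist_force: [-9.8, -2.3, 10.2]
wrist_force: [-14.9, -3.4, 18.4]
t 16.25 tcp [0.5079 0.1599 0.1037] tray-frame mm [-2.8 -1.8 66.9] F [-14.9  -3.4  18.4] gap 0.0496 grip 46.6 q [ 0.14  0.01 -0.9   0.1   0.02  1.53]
```

```bash
python3 -m pendant '[{"travel":[0,-0.005,-0.01],"rot":[0,0,0],"fingers":-1},{"travel":[0,-0.012,-0.01],"rot":[0,0,0],"fingers":-1},{"travel":[0,-0.012,-0.01],"rot":[0,0,0],"fingers":-1}]' | grep wrist
python3 plan.py
python3 -m pendant '[{"travel":[0,-0.008,0],"rot":[0,0,0],"fingers":-1},{"travel":[0,-0.008,0],"rot":[0,0,0],"fingers":-1}]' | grep wrist
python3 plan.py
python3 meas.py carton -35 17
```

```text
wrist_force: [-2.1, 0.1, 4.4]
t 16.55 tcp [0.5072 0.1597 0.1034] tray-frame mm [-3.6 -1.8 67. ] F [-2.1  0.1  4.4] gap 0.0497 grip 44.2 q [ 0.14  0.01 -0.9   0.09  0.02  1.53]
wrist_force: [1.3, 0.6, 3.0]
t 16.75 tcp [0.5071 0.1596 0.1034] tray-frame mm [-3.6 -1.9 67. ] F [1.3 0.6 3. ] gap 0.0496 grip 44.1 q [ 0.14  0.01 -0.9   0.09  0.02  1.53]
scene 145 pct 2/50/98 x [-14.5  16.5  30.4] y [-18.5 -13.   22.6] z [ 34.7  60.7 101.2]
top 45 pct 2/50/98 x [-27.2  -6.6  17.8] y [-18.4 -16.  -12.3] z [80.  83.3 86.4]
```

```bash
python3 -m pendant '[{"travel":[0,0,0],"rot":[0,0,0],"fingers":0.4},{"travel":[0,0,0],"rot":[0,0,0],"fingers":0.6},{"travel":[0,0,0],"rot":[0,0,0],"fingers":1},{"travel":[0,0,0],"rot":[0,0,0],"fingers":1},{"travel":[0,0,0],"rot":[0,0,0],"fingers":1}]' | grep -E "wrist|gap"
python3 -m pendant '[{"travel":[0,0,-0.25],"rot":[0,0,0],"fingers":1},{"travel":[0,0,-0.6],"rot":[0,0,0],"fingers":1},{"travel":[0,0,-1],"rot":[0,0,0],"fingers":1},{"travel":[0,0,-1],"rot":[0,0,0],"fingers":1}]' | grep -E "wrist|gap"
python3 plan.py d:.52,0,.25 d:.6195,-.1485,.22 d:.6195,-.1485,.11
python3 - <<'E'
from h import *
a,da=env.read_camera('scene');b,db=env.read_camera('top')
for n,d in(('scene',da),('top',db)):
    C=cloud(n,d)
    for o in env.outline_of(n,'bottle'):
        m=o['mask']&(d>0);P=C[m];zt=np.percentile(P[:,2],97);T=P[P[:,2]>zt-.006]
        print(n,round(o['conf'],2),((T.min(0)+T.max(0))/2).round(4))
cv2.imwrite('pics/k2.png',np.hstack([cv2.resize(a[130:250,300:460],(400,300),interpolation=2),cv2.resize(b[130:250,120:280],(400,300),interpolation=2)]))
E
```

```text
wrist_force: [-1.0, 0.0, 0.3]
finger_gap: 0.0853
wrist_force: [1.5, 0.3, 0.5]
finger_gap: 0.0854
t 17.75 tcp [0.4436 0.1479 0.2102] tray-frame mm [ -1.8  -1.4 191.9] F [1.5 0.3 0.5] gap 0.0854 grip 0.0 q [ 0.13 -0.29 -0.83  0.46  0.03  1.52]
d:.52,0,.25 1 2 travel [-0.666, 0.255, -0.031] rot [0.272, 0.001, 0.0] rows>= 1.9
d:.52,0,.25 2 2 travel [-0.665, 0.236, -0.103] rot [0.272, 0.001, 0.0] rows>= 1.9
d:.6195,-.1485,.22 1 2 travel [-0.685, 0.291, 0.125] rot [0.0, 0.0, 0.0] rows>= 1.8
d:.6195,-.1485,.22 2 2 travel [-0.685, 0.291, 0.125] rot [0.0, 0.0, 0.0] rows>= 1.8
d:.6195,-.1485,.11 1 1 travel [0.0, 0.0, 0.917] rot [0.0, 0.0, 0.0] rows>= 2.2
scene 0.89 [ 0.5939 -0.063   0.1   ]
scene 0.84 [ 0.6137 -0.2253  0.1009]
scene 0.75 [ 0.6224 -0.1484  0.0999]
top 0.77 [ 0.6169 -0.1475  0.0995]
top 0.7 [ 0.5921 -0.0606  0.0989]
top 0.59 [ 0.6114 -0.2239  0.1004]
```

View pics/k2.png

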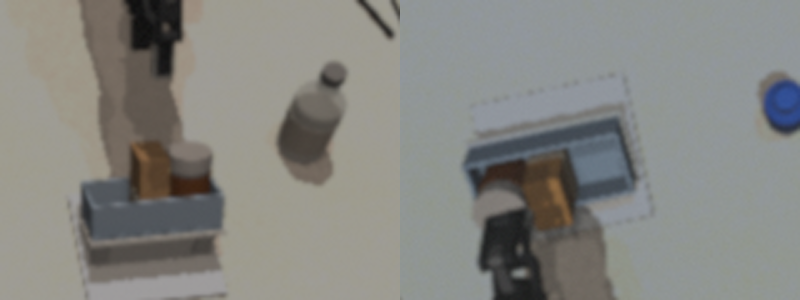

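The carton stands square beside the jar (scene crop (152,170), top crop (552,190)). The right end of the tray is free, around (605,165) in the top crop. The bottle is next.

```bash
python3 -m pendant '[{"travel":[-0.666,0.255,-0.05],"rot":[0.272,0,0],"fingers":1},{"travel":[-0.666,0.255,-0.05],"rot":[0.272,0,0],"fingers":1}]' | tail -1
python3 -m pendant '[{"travel":[-0.665,0.236,-0.1],"rot":[0.272,0,0],"fingers":1},{"travel":[-0.665,0.236,-0.1],"rot":[0.272,0,0],"fingers":1}]' | tail -1
python3 -m pendant '[{"travel":[-0.685,0.291,0.12],"rot":[0,0,0],"fingers":1},{"travel":[-0.685,0.291,0.12],"rot":[0,0,0],"fingers":1}]' | tail -1
python3 -m pendant '[{"travel":[-0.685,0.291,0.12],"rot":[0,0,0],"fingers":1},{"travel":[-0.685,0.291,0.12],"rot":[0,0,0],"fingers":1},{"travel":[-0.685,0.291,0.12],"rot":[0,0,0],"fingers":1},{"travel":[-0.685,0.291,0.12],"rot":[0,0,0],"fingers":1},{"travel":[-0.685,0.291,0.12],"rot":[0,0,0],"fingers":1}]' | tail -1
python3 plan.py d:.6195,-.148,.12 d:.6195,-.148,.066
```

```text
grip_force: 0.0
grip_force: 0.0
grip_force: 0.0
grip_force: 0.0
t 19.05 tcp [ 0.6171 -0.1482  0.2141] tray-frame mm [  97.7 -324.9  134.2] F [ 0.1 -0.2  0.8] gap 0.0854 grip 0.0 q [-0.36  0.45  0.16  1.29 -0.01  1.02]
d:.6195,-.148,.12 1 1 travel [-0.002, 0.029, 0.784] rot [-0.011, 0.0, -0.0] rows>= 1.9
d:.6195,-.148,.066 1 1 travel [0.0, 0.0, 0.45] rot [0.0, 0.0, 0.0] rows>= 1.1
```

```bash
python3 -m pendant '[{"travel":[0,0.02,0.3],"rot":[-0.011,0,0],"fingers":1},{"travel":[0,0.02,0.55],"rot":[-0.011,0,0],"fingers":1},{"travel":[0,0.02,0.78],"rot":[-0.011,0,0],"fingers":1},{"travel":[0,0.02,0.78],"rot":[-0.011,0,0],"fingers":1}]' | tail -1
python3 -m pendant '[{"travel":[0,0,0.2],"rot":[0,0,0],"fingers":1},{"travel":[0,0,0.4],"rot":[0,0,0],"fingers":1},{"travel":[0,0,0.4],"rot":[0,0,0],"fingers":1},{"travel":[0,0,0.4],"rot":[0,0,0],"fingers":1}]' | grep wrist
python3 plan.py d:.6195,-.148,.066
```

```text
grip_force: 0.0
wrist_force: [0.1, 0.3, -0.1]
t 19.85 tcp [ 0.6197 -0.1485  0.0758] tray-frame mm [  26.6 -325.6   15.6] F [ 0.1  0.3 -0.1] gap 0.0851 grip 0.0 q [-0.36  0.53 -0.07  0.97 -0.    1.02]
d:.6195,-.148,.066 1 1 travel [0.004, -0.001, 0.082] rot [0.003, 0.002, 0.0] rows>= 0.2
```

```bash
python3 -m pendant '[{"travel":[0.003,0,0.082],"rot":[0,0,0],"fingers":1},{"travel":[0.003,0,0.082],"rot":[0,0,0],"fingers":1},{"travel":[0.003,0,0.082],"rot":[0,0,0],"fingers":-1},{"travel":[0.003,0,0.082],"rot":[0,0,0],"fingers":-1},{"travel":[0.003,0,0.082],"rot":[0,0,0],"fingers":-1},{"travel":[0.003,0,0.082],"rot":[0,0,0],"fingers":-1},{"travel":[0.003,0,0.082],"rot":[0,0,0],"fingers":-1},{"travel":[0.003,0,0.082],"rot":[0,0,0],"fingers":-1},{"travel":[0.003,0,0.082],"rot":[0,0,0],"fingers":-1},{"travel":[0.003,0,0.082],"rot":[0,0,0],"fingers":-1}]' 40 | tail -5
python3 -m pendant '[{"travel":[0,0,-0.3],"rot":[0,0,0],"fingers":-1},{"travel":[0,0,-0.6],"rot":[0,0,0],"fingers":-1},{"travel":[0,0,-1],"rot":[0,0,0],"fingers":-1},{"travel":[0,0,-1],"rot":[0,0,0],"fingers":-1}]' | tail -5
python3 plan.py d:.52,0,.27 t:-5,-44,170
```

```text
tcp_pos: [0.6199, -0.1489, 0.0651]
orientation: [0.002, 0.638, 0.77, 0.0]
wrist_force: [-0.5, 0.1, 4.8]
finger_gap: 0.0431
grip_force: 41.3
tcp_pos: [0.6221, -0.1495, 0.1911]
orientation: [0.007, 0.638, 0.77, 0.002]
wrist_force: [0.4, -0.3, -0.9]
finger_gap: 0.0428
grip_force: 41.4
t 21.25 tcp [ 0.6221 -0.1495  0.1911] tray-frame mm [  89.5 -327.1  112.3] F [ 0.4 -0.3 -0.9] gap 0.0428 grip 41.4 q [-0.36  0.45  0.1   1.21 -0.    1.02]
d:.52,0,.27 1 2 travel [0.689, -0.298, -0.337] rot [0.005, 0.004, -0.0] rows>= 2.0
d:.52,0,.27 2 2 travel [0.69, -0.3, -0.333] rot [0.005, 0.004, -0.0] rows>= 2.0
t:-5,-44,170 1 1 travel [0.976, -0.32, 0.667] rot [-0.533, 0.0, 0.0] rows>= 3.7
```

```bash
python3 -m pendant '[{"travel":[0.34,-0.15,-0.337],"rot":[0,0,0],"fingers":-1},{"travel":[0.69,-0.298,-0.337],"rot":[0,0,0],"fingers":-1},{"travel":[0.69,-0.298,-0.337],"rot":[0,0,0],"fingers":-1}]' | tail -1
python3 -m pendant '[{"travel":[0.34,-0.15,-0.337],"rot":[0,0,0],"fingers":-1},{"travel":[0.69,-0.3,-0.337],"rot":[0,0,0],"fingers":-1},{"travel":[0.69,-0.3,-0.337],"rot":[0,0,0],"fingers":-1}]' | tail -1
python3 -m pendant '[{"travel":[0.25,-0.08,0.1],"rot":[-0.133,0,0],"fingers":-1},{"travel":[0.5,-0.16,0.3],"rot":[-0.267,0,0],"fingers":-1},{"travel":[0.75,-0.25,0.5],"rot":[-0.4,0,0],"fingers":-1},{"travel":[0.976,-0.32,0.65],"rot":[-0.533,0,0],"fingers":-1},{"travel":[0.976,-0.32,0.65],"rot":[-0.533,0,0],"fingers":-1},{"travel":[0.976,-0.32,0.65],"rot":[-0.533,0,0],"fingers":-1},{"travel":[0.976,-0.32,0.65],"rot":[-0.533,0,0],"fingers":-1}]' | tail -1
python3 plan.py t:-5,-44,120
python3 meas.py bottle -80 -15
python3 - <<'E'
from h import *
a,_=env.read_camera('scene');b,_=env.read_camera('top')
cv2.imwrite('pics/b1.png',np.hstack([cv2.resize(a[130:250,300:460],(400,300),interpolation=2),cv2.resize(b[130:250,120:280],(400,300),interpolation=2)]))
E
```

```text
grip_force: 41.5
grip_force: 41.6
grip_force: 41.7
t 22.55 tcp [0.4594 0.1084 0.1874] tray-frame mm [ -7.1 -43.2 168.2] F [ 1.3  0.3 -0. ] gap 0.0432 grip 41.7 q [ 0.   -0.25 -0.86  0.4   0.09  1.41]
t:-5,-44,120 1 1 travel [-0.005, 0.016, 0.401] rot [0.003, 0.003, 0.001] rows>= 1.0
scene 290 pct 2/50/98 x [-170.3    8.    31.5] y [-68.8 -48.7  21.5] z [ 29.3 121.  182.1]
  axis [-10.2 -42.9] 1.92
top 129 pct 2/50/98 x [-60.6   9.5  32.7] y [-74.1 -60.6 -23. ] z [-18.7  38.1 184. ]
  axis [ -7.6 -49.1] 8.67
```

View pics/b1.png

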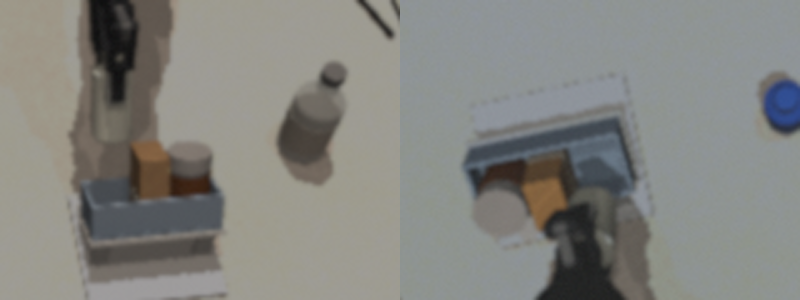

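The bottle hangs upright above the free end (scene crop (112,105)) with the carton top at (150,155). Its axis is at tray y of about -43. I'll move 1 mm away from the carton and 3 mm up the slope, then lower.

```bash
python3 -m pendant '[{"travel":[-0.009,0.025,0.1],"rot":[0,0,0],"fingers":-1},{"travel":[-0.009,0.025,0.3],"rot":[0,0,0],"fingers":-1},{"travel":[-0.009,0.025,0.5],"rot":[0,0,0],"fingers":-1},{"travel":[-0.009,0.025,0.62],"rot":[0,0,0],"fingers":-1},{"travel":[-0.009,0.025,0.62],"rot":[0,0,0],"fingers":-1},{"travel":[-0.009,0.025,0.62],"rot":[0,0,0],"fingers":-1}]' | grep wrist
python3 plan.py t:-4.5,-44,70
```

```text
wrist_force: [-1.1, 0.4, -1.8]
t 23.35 tcp [0.5004 0.1151 0.1252] tray-frame mm [ -4.8 -44.3  93.4] F [-1.1  0.4 -1.8] gap 0.043 grip 41.6 q [ 0.02 -0.06 -0.9   0.18  0.09  1.43]
t:-4.5,-44,70 1 1 travel [0.003, 0.002, 0.195] rot [0.001, 0.002, 0.0] rows>= 0.5
```

```bash
python3 -m pendant '[{"travel":[0,0,0.08],"rot":[0,0,0],"fingers":-1},{"travel":[0,0,0.14],"rot":[0,0,0],"fingers":-1},{"travel":[0,0,0.19],"rot":[0,0,0],"fingers":-1},{"travel":[0,0,0.19],"rot":[0,0,0],"fingers":-1}]' | grep wrist
python3 -m pendant '[{"travel":[0,0,0.01],"rot":[0,0,0],"fingers":-1},{"travel":[0,0,0.02],"rot":[0,0,0],"fingers":-1},{"travel":[0,0,0.02],"rot":[0,0,0],"fingers":-1}]' | grep wrist
python3 plan.py
```

```text
wrist_force: [-0.0, 0.2, -0.7]
wrist_force: [0.1, 0.2, -1.4]
t 24.05 tcp [0.5129 0.1179 0.1038] tray-frame mm [ -5.3 -43.9  68.5] F [ 0.1  0.2 -1.4] gap 0.0425 grip 41.7 q [ 0.03 -0.   -0.91  0.1   0.08  1.43]
```

```bash
python3 -m pendant '[{"travel":[0,0.005,0.01],"rot":[0,0,0],"fingers":-1},{"travel":[0,0.005,0.02],"rot":[0,0,0],"fingers":-1},{"travel":[0,0.005,0.02],"rot":[0,0,0],"fingers":-1}]' | grep wrist
python3 -m pendant '[{"travel":[0,0,0.008],"rot":[0,0,0],"fingers":-1},{"travel":[0,0,0.008],"rot":[0,0,0],"fingers":-1}]' | grep wrist
python3 plan.py
```

```text
wrist_force: [0.3, 0.2, -1.7]
wrist_force: [0.3, -0.5, -1.7]
t 24.55 tcp [0.5151 0.1183 0.1011] tray-frame mm [ -4.8 -44.   65. ] F [ 0.3 -0.5 -1.7] gap 0.0432 grip 41.7 q [ 0.03  0.01 -0.91  0.09  0.08  1.44]
```

```bash
python3 -m pendant '[{"travel":[0,0,0.008],"rot":[0,0,0],"fingers":-1},{"travel":[0,0,0.008],"rot":[0,0,0],"fingers":-1}]' | grep wrist
python3 -m pendant '[{"travel":[0,0,0.006],"rot":[0,0,0],"fingers":-1},{"travel":[0,0,0.006],"rot":[0,0,0],"fingers":-1}]' | grep wrist
python3 plan.py
```

```text
wrist_force: [-6.0, -1.0, 6.6]
wrist_force: [-14.4, -2.8, 17.6]
t 24.95 tcp [0.5155 0.1184 0.1007] tray-frame mm [ -4.7 -43.9  64.5] F [-14.4  -2.8  17.6] gap 0.0428 grip 44.1 q [ 0.03  0.01 -0.91  0.09  0.08  1.44]
```

```bash
python3 -m pendant '[{"travel":[0,-0.008,-0.01],"rot":[0,0,0],"fingers":-1},{"travel":[0,-0.016,-0.01],"rot":[0,0,0],"fingers":-1},{"travel":[0,-0.016,-0.01],"rot":[0,0,0],"fingers":-1}]' | grep wrist
python3 plan.py
python3 -m pendant '[{"travel":[0,-0.008,0],"rot":[0,0,0],"fingers":-1},{"travel":[0,-0.008,0],"rot":[0,0,0],"fingers":-1}]' | grep wrist
python3 plan.py
```

```text
wrist_force: [-1.3, -0.1, 2.0]
t 25.25 tcp [0.514  0.118  0.0998] tray-frame mm [ -6.4 -44.   64.6] F [-1.3 -0.1  2. ] gap 0.0431 grip 42.1 q [ 0.03  0.01 -0.92  0.09  0.08  1.43]
wrist_force: [0.6, 0.5, 1.1]
t 25.45 tcp [0.5138 0.118  0.0998] tray-frame mm [ -6.6 -44.   64.6] F [0.6 0.5 1.1] gap 0.0426 grip 41.8 q [ 0.03  0.01 -0.92  0.09  0.08  1.43]
```

```bash
python3 -m pendant '[{"travel":[0,-0.007,0],"rot":[0,0,0],"fingers":-1},{"travel":[0,-0.007,0],"rot":[0,0,0],"fingers":-1}]' | grep wrist
python3 -m pendant '[{"travel":[0,0,0],"rot":[0,0,0],"fingers":0.4},{"travel":[0,0,0],"rot":[0,0,0],"fingers":0.6},{"travel":[0,0,0],"rot":[0,0,0],"fingers":1},{"travel":[0,0,0],"rot":[0,0,0],"fingers":1},{"travel":[0,0,0],"rot":[0,0,0],"fingers":1}]' | grep -E "wrist|gap"
python3 -m pendant '[{"travel":[0,0,-0.25],"rot":[0,0,0],"fingers":1},{"travel":[0,0,-0.6],"rot":[0,0,0],"fingers":1},{"travel":[0,0,-1],"rot":[0,0,0],"fingers":1},{"travel":[0,0,-1],"rot":[0,0,0],"fingers":1}]' | grep -E "wrist|gap"
python3 -m pendant '[{"travel":[-0.5,0,-0.5],"rot":[0,0,0],"fingers":1},{"travel":[-1,0,-0.5],"rot":[0,0,0],"fingers":1},{"travel":[-1,0,-0.5],"rot":[0,0,0],"fingers":1},{"travel":[-1,0,-0.5],"rot":[0,0,0],"fingers":1},{"travel":[-1,0,-0.5],"rot":[0,0,0],"fingers":1}]' | grep -E "wrist|gap"
python3 plan.py
python3 meas.py bottle -75 -20
python3 - <<'E'
from h import *
a,_=env.read_camera('scene');b,_=env.read_camera('top')
cv2.imwrite('pics/b2.png',np.hstack([cv2.resize(a[130:250,300:460],(400,300),interpolation=2),cv2.resize(b[130:250,120:280],(400,300),interpolation=2)]))
cv2.imwrite('pics/all.png',np.hstack([a,b])[:, ::1])
E
```

```text
wrist_force: [4.3, 2.1, 0.8]
wrist_force: [0.2, 0.1, 0.3]
finger_gap: 0.0854
wrist_force: [1.3, 0.5, 0.8]
finger_gap: 0.0853
wrist_force: [-0.7, 0.4, 0.2]
finger_gap: 0.0855
t 27.05 tcp [ 0.4406 -0.0189  0.251 ] tray-frame mm [  -9.2 -164.8  244.5] F [-0.7  0.4  0.2] gap 0.0855 grip 0.0 q [-0.43 -0.35 -0.74  0.7   0.31  1.03]
scene 404 pct 2/50/98 x [-24.3   8.   33.2] y [-67.9 -45.4 -17.4] z [ 28.1  59.3 100.5]
  axis [-10.3 -43.7] 2.57
top 512 pct 2/50/98 x [-70.1   4.3  31.8] y [-73.6 -49.4 -24.8] z [-12.3  74.  100.2]
  axis [ -9.2 -46.1] 5.64
```

View pics/b2.png

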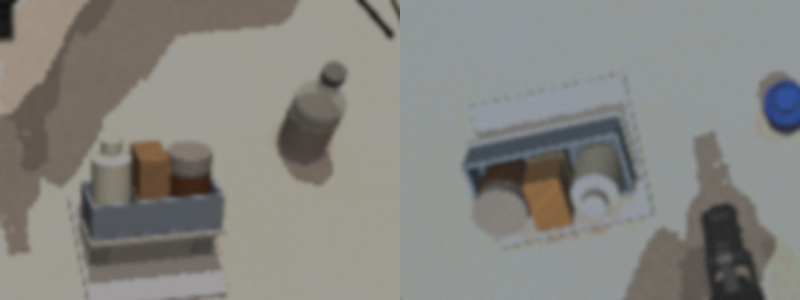

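All three stand in the row: bottle (112,172), carton (152,170) and jar (190,170) in the scene crop. The arm is clear. One quick check that the tops are square to the tray floor, then I'll hand in.

Run:
```python
from fit import *
off=np.array([.5427,.1698,.0487]);p,d=env.read_camera('top');C=(cloud('top',d)-off)@frame(np.radians(10.8))*1000
ok=True
for n,y,h in(('jar',44,80),('carton',-2,85),('bottle cap',-44,100)):
    k=(d>0)&(abs(C[...,1]-y)<(7 if 'b' in n[:1] else 14))&(abs(C[...,0]+4)<(9 if n[0]=='b' else 22))&(abs(C[...,2]-h)<6)
    P=C[k];c=np.c_[P[:,:2]-P[:,:2].mean(0),np.ones(len(P))];s=np.linalg.lstsq(c,P[:,2],rcond=None)[0]
    print(n,len(P),'tilt deg x,y',np.degrees(np.arctan(s[:2])).round(1),'top',s[2].round(1));ok&=abs(s[2]-h)<4
print(ok and env.hand_in())
```

```text
jar 214 tilt deg x,y [-0.8  0.2] top 79.0
carton 213 tilt deg x,y [-0.8 -0. ] top 84.0
bottle cap 46 tilt deg x,y [-2.8  5.3] top 99.0
the job is handed in; nothing more can be done
None
```

The jar, carton and bottle stand side by side in the tray, right way up and released, and the job was handed in at about 27 s. In the last check the jar and carton tops were within 1° of square. The bottle's height was right, but its cap was too small in the image to measure tilt well (it read about 3–5°).

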